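Gauge a pulley's keyed bore with the keyed plug

TASK

Check the bore of the pulley on the round fixture: take the plug gauge that has a key, with a lug on its collar above the key, out of the stand, put its nose into the bore, turn it until the key drops into the keyway, and push it fully home, collar down on the hub, against the sprung contact inside. Leave the plain plug without a key standing in its hole. Finish while still gripping the plug and pressing it home, because the spring lifts it as soon as it is let go.

Things in the scene. Friction and masses are not known exactly. Their poses are not given: they have to be found in the camera images.
- keyed_plug_grip (a point): loose steel plug gauge with a key, 0.2 kg, upright in either hole of the stand. Point: on its axis, middle of its hexagonal handle (24 mm across flats, 55 mm long; nose 75.5 mm below). z up the axis; x points to the key's side. Flats' normals lie 30, 90 and 150 deg from x: grip along y or 60 deg either side
- keyed_plug_seat (a point): same plug and axes; on the axis at the underside of its collar (36 mm diameter, 6 mm thick, with a 8 mm wide lug out to 32 mm above the key), 33.5 mm under the handle's middle. Below: 42 mm of shaft, 22 mm diameter, the last 4 mm tapering to the flat 15 mm nose. The key, 6 mm wide, out to 16 mm from the axis, runs 26 mm down from the collar: the last 16 mm are plain
- plain_plug_grip (a point): the other plug, to be left alone: same size and handle but with neither key nor lug, upright in the stand's other hole. The point is at the middle of its handle
- stand: fixed black plastic block, 50 x 150 x 20 mm high, origin at the centre of its underside, long side along its local y. Two round holes 24 mm wide and 12 mm deep at local y = +50 mm and -50 mm hold the plugs
- hub_mouth (a point): centre of the bore in the hub's top face, 66 mm above the worktop. z up; x points from the axis to the keyway. Bore 24 mm diameter, no taper; keyway 8.5 mm wide, reaching 17.5 mm from the axis, full depth. Home: collar on this face, nose 42 mm down
- contact_pin (a joint): sprung brass pin, 14 mm diameter, at the bottom of the bore, its top 30 mm below the hub's face when free. Value in m: 0 free, grows as it is pressed down, 0.012 with the plug home, stop at 0.014. Pushes up with 3.6 N at 0 and 10.8 N at 0.012, more than the plug's weight
- fixture: fixed round base plate, 120 mm diameter, carrying the pulley, which does not turn: disc 96 mm diameter, top 44 mm above the worktop; hub 44 mm diameter. Origin under its centre on the worktop, axes as hub_mouth
Not all that is in view belongs to the job. Leave any green look-alike of the part that bears keyed_plug_grip alone. Of the things that look like the fixture, the larger one is meant.

How it is judged (in metres and radians):
On the way, in this order (a step that is already met when the one before it is completed fails the run):
1. the keyed plug is lifted out of the stand, its handle's middle more than 0.12 m above the worktop (height (world z) of keyed_plug_grip above 0.12 m), for 0.1 s.
2. the key is in the keyway and the collar is down on the hub with the contact pressed (z of keyed_plug_seat in the frame of hub_mouth below 0.003 m and horizontal distance between keyed_plug_seat and hub_mouth below 0.003 m and value of joint contact_pin above 0.009 m), for 0.2 s.
At the end, for the whole second after the job is handed in: The gripper still holds the keyed plug (over 3 N) at rest and home: collar within 3 mm of the hub's face, axis within 3 mm of the bore's, tilt under 0.07 rad, key in line with the keyway within 0.2 rad, sprung contact pressed over 9 mm (all of step 2 and angle between the x axis of keyed_plug_grip and the x axis of hub_mouth, either way round below 0.2 rad and angle between keyed_plug_grip's own z axis and vertical below 0.07 rad and contact force between the fingers and keyed_plug above 3 N and linear speed of keyed_plug below 0.02 m/s); the arm keeps its last pose, push and grip.
It fails at once if the plain plug is pulled out, knocked or shifted by more than 15 mm (distance of plain_plug_grip from where it was at the start of the episode above 0.015 m or angle between plain_plug_grip's own z axis and vertical above 0.25 rad).
It also fails if it takes over 48 s, if anything falls off the work surface, if the arm or the gripper's body presses on something with over 40 N, if the wrist force passes 120 N, or if a joint passes its speed limit or range.

ROBOT

A 6-joint arm with a two-finger parallel gripper is mounted at the origin on a cart in front of the work surface, level with it; the furniture and walls round the work are solid. World frame = base frame: x ahead of the robot, y to its left, z up, the work surface at z = 0. Lengths are in mm, angles in rad, forces in N, time in s.
With the tool pointing down it reaches from about 350 to 975 mm from the base axis. Payload 7.1 kg.
Tool frame: the origin (TCP) lies on the front face of the gripper's body, between the roots of the fingers; the fingertips stand 80 mm ahead of it and the grasp point (between the pads) lies 61 mm ahead of it (env.tips_ahead is the distance from the TCP to the fingertips, in mm); z points along the fingers, y is the line along which they close (so a half turn about z gives the same grasp; the last joint's range is limited). The gripper opens to 88 mm and grips with 3 to 60 N. Pads are 20 mm wide; open, the fingers measure 115 mm over their backs; the gripper's body (75 mm by 178 mm) begins 61 mm behind the grasp point.
Start: joints at [-1.164, 0.423, 1.63, -0, 1.089, -0.019], TCP at [258.171, -569.169, 302.675] pointing down, gripper open.
Joint ranges: [-3, 3], [-0.9, 2.11], [0.09, 2.58], [-1.31, 4.45], [0.11, 2.69], [-2.54, 2.54]. Speed limits (rad/s): [2.39, 2.39, 3.01, 3.14, 3.14, 3.14].

INTERFACE

Orientations are given as a unit quaternion [x, y, z, w].
In Python, from station import env, set_gripper, viewer, workorder gives the robot as it stands. Calls block until the motion is done:
- env.reach(position, orientation): joint-space move of the TCP to a pose.
- env.move_l(position, rot=None, rate=150, f_stop=None): straight line of the TCP; rot=None keeps the orientation; rate is the mean speed in mm/s. With f_stop (N) it stops when the force on the tool has changed by that much, and returns True; else False.
- env.move_joints(angles): joint-space move.
- set_gripper(opening): finger opening in mm; the grip force is fixed at half the most; returns when the fingers have stopped.
- env.hold(seconds).
- env.ik(position, orientation): joint angles nearest the present ones, or None.
- env.read_state(): the state.
- viewer.camera(name): name is "side" or "top" or "wrist"; returns the picture (480x640x3 uint8, blue, green, red); there is no depth.
- viewer.camera_params(name): a dict with "fx", "fy", "cx", "cy" (pixels), "pose" (4x4, takes a point from camera to world coordinates); the wrist camera has in their place "tool_from_camera" (4x4, takes a point from camera to tool coordinates, whose origin is the TCP and whose axes are the flange's). Camera axes: x right, y up, looking along -z (the intrinsics and any distortion apply to the point x, -y, -z); pixel columns grow to the right and rows downward; lengths in mm; the calibration is good to about 2 mm. A picture is of the moment at which its call begins: read the wrist's pose just before it. camera_params takes no time and is no camera call.
A pose or a line that the arm cannot do raises env.IKError and nothing moves.
- workorder.sign_off(): hands the job in; it is judged then, once.
The state is a dict: "time_s": time; "qpos": joint angles; "dq": joint speeds; "tau": joint torques, N m; "tool_pos": TCP position; "orientation": TCP orientation; "force": force on the tool from outside, world axes, zero at the start; "wrist_torque": the same for the moment, N m; "width": finger opening in mm; "grip_force": force on a finger pad.
Only numpy, scipy, OpenCV 4.12 (cv2) and the standard library are available. Lean on these libraries where they do the work, as an engineer would, in place of code of your own. Each camera call takes 0.05 s, during which the arm holds its last target. There are 200 camera calls.

## Working session

There is one attempt and no reset: what is moved stays moved. The work goes in short steps, each a Python script; the robot and the scene stay as the last script left them, time stands still between calls to the robot, and variables do not carry over. Pictures are saved under pics/ and viewed, at most 10 in all, crops included, and the job is handed in when it is done.

```bash
ls; mkdir -p pics; python3 - <<'E'
from station import env, viewer
import cv2
for n in ("top","side"):
    cv2.imwrite(f"pics/{n}0.png",viewer.camera(n))
    p=viewer.camera_params(n); print(n,{k:(v.round(3).tolist() if hasattr(v,'round') and not isinstance(v,float) else v) for k,v in p.items()})
p=viewer.camera_params("wrist");print(p)
s=env.read_state();print(s)
E
```

```text
pics
top {'fx': 461.81185918959915, 'fy': 461.81185918959915, 'cx': 317.22949456516614, 'cy': 242.4735265016606, 'pose': [[-0.133, 0.959, -0.249, 269.601], [-0.991, -0.127, 0.038, -197.707], [0.005, 0.252, 0.968, 909.022], [0.0, 0.0, 0.0, 1.0]]}
side {'fx': 593.0662877018738, 'fy': 593.0662877018738, 'cx': 330.46787807871834, 'cy': 235.6217863250998, 'pose': [[0.806, 0.252, -0.535, -135.77], [-0.591, 0.33, -0.736, -1056.809], [-0.009, 0.91, 0.415, 554.088], [0.0, 0.0, 0.0, 1.0]]}
{'fx': 392.5680885568477, 'fy': 392.5680885568477, 'cx': 325.8685715020541, 'cy': 232.75036202041812, 'tool_from_camera': array([[ 1.55454145e-04,  9.64135786e-01,  2.65409423e-01,
         7.26641890e+01],
       [ 9.99999325e-01, -4.55572248e-04,  1.06921399e-03,
         6.47248120e-01],
       [ 1.15178064e-03,  2.65409078e-01, -9.64135206e-01,
        -8.18993477e+01],
       [ 0.00000000e+00,  0.00000000e+00,  0.00000000e+00,
         1.00000000e+00]])}
{'time_s': 0.1, 'qpos': array([-1.16403185e+00,  4.23771708e-01,  1.63055874e+00,  3.42596467e-05,
        1.08861730e+00, -1.89764345e-02]), 'dq': array([-0.00014976, -0.00141659, -0.00138089,  0.000368  , -0.00012701,
        0.00062006]), 'tau': array([ 2.08568730e-03, -5.45615280e+01, -2.74326020e+01,  6.46337285e-02,
        1.87902083e-02, -3.10735757e-06]), 'tool_pos': array([ 258.01868445, -568.84778554,  301.9963577 ]), 'orientation': array([ 9.77429968e-01,  2.11258607e-01, -1.15663304e-04, -6.67772513e-04]), 'force': array([ 0.42900671, -0.28422845, -0.06083259]), 'wrist_torque': array([0.00597618, 0.01416608, 0.014626  ]), 'grip_force': 0.0, 'width': 87.67052393032765}
```

View pics/top0.png

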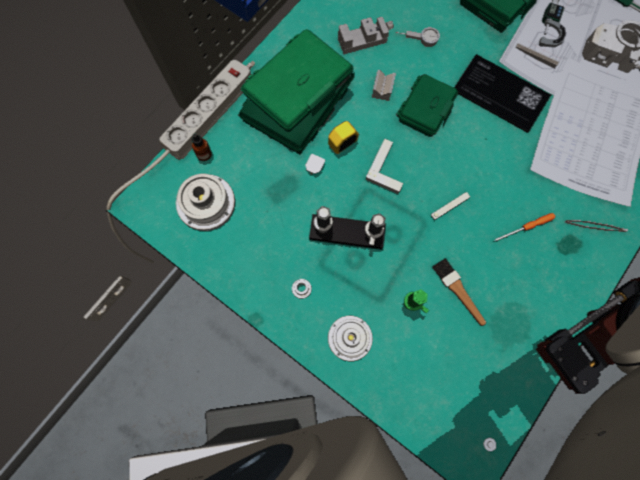

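View pics/side0.png

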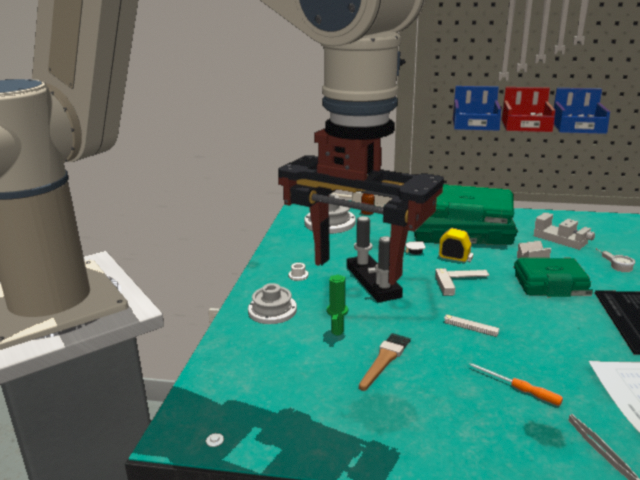

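The top view shows a stand with two plugs, at (323,217) and (376,225). The right-hand one seems to have a lug, near (373,240). There is a green look-alike at (417,300). Of the two fixtures, (204,200) is larger than (350,338), so it is the one meant. I'll confirm this in a crop and localise both.

```bash
cat > h.py <<'E'
import numpy as np, cv2
from station import env, set_gripper, viewer, workorder
from scipy.spatial.transform import Rotation as R
def cam(name,st=None):
    p=viewer.camera_params(name)
    if name=="wrist":
        T=np.eye(4);T[:3,:3]=R.from_quat(st["orientation"]).as_matrix();T[:3,3]=st["tool_pos"]
        return p,T@p["tool_from_camera"]
    return p,np.array(p["pose"])
def px2w(p,T,u,v,z):
    d=T[:3,:3]@np.array([(u-p["cx"])/p["fx"],-(v-p["cy"])/p["fy"],-1]);o=T[:3,3]
    return o+d*(z-o[2])/d[2]
def w2px(p,T,w):
    c=T[:3,:3].T@(np.asarray(w,float)-T[:3,3])
    return np.array([p["cx"]+p["fx"]*c[0]/-c[2],p["cy"]-p["fy"]*c[1]/-c[2]])
def down(yaw): # tool z down, tool x at yaw
    return (R.from_euler('z',yaw)*R.from_euler('x',np.pi)).as_quat()
E
python3 - <<'E'
from h import *
im=cv2.imread("pics/top0.png")
a=cv2.resize(im[185:265,290:410],(600,400),interpolation=cv2.INTER_CUBIC)
b=cv2.resize(im[165:240,165:245],(400,375),interpolation=cv2.INTER_CUBIC)[:, :400]
o=np.zeros((600,800,3),np.uint8);o[:200*2,:600]=a
o[400:600,:213]=cv2.resize(b,(213,200));s=cv2.imread("pics/side0.png")[200:310,330:420]
o[400:600,300:464]=cv2.resize(s,(164,200));cv2.imwrite("pics/crop1.png",o)
p,T=cam("top")
for n,u,v,z in [("plugL top",324,212,111),("plugR top",377,219,111),("fixture base",206,202,5),("hub",202,193,66),("st c",346,231,20),("stL",310,229,20),("stR",384,236,20),("small",351,338,10)]: print(n,px2w(p,T,u,v,z).round(1))
E
```

```text
plugL top [ 529.9 -248.8  111. ]
plugR top [ 504.1 -342.1  111. ]
fixture base [618.1 -16.7   5. ]
hub [614.  -22.6  66. ]
st c [ 514.2 -292.8   20. ]
stL [ 527.8 -221.9   20. ]
stR [ 493.9 -366.6   20. ]
small [ 305.5 -271.8   10. ]
```

View pics/crop1.png

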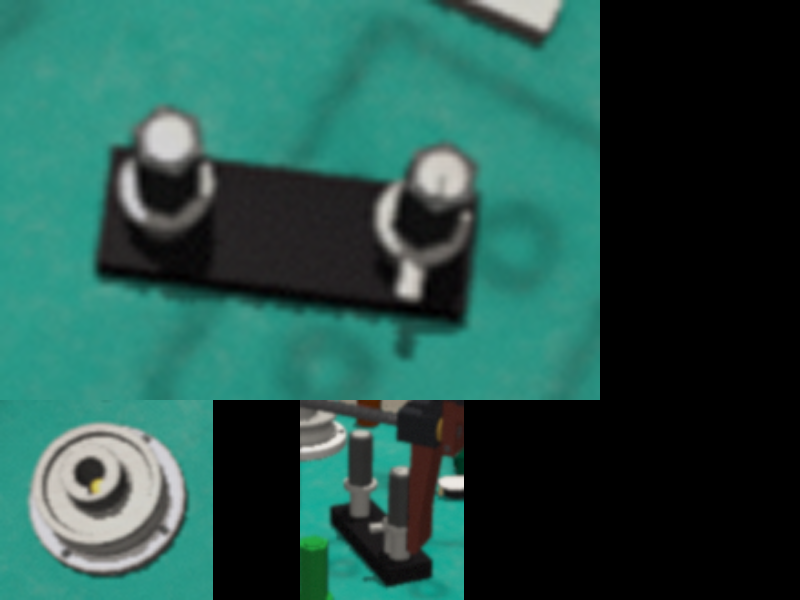

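Keyed plug is the right-hand one: a lug is visible at (372,241) in the top view, and it is steel rather than green. The left one, at (323,217), is plain. The fixture is at (204,200), about (614,-22). Next I'll take close wrist looks, hub first and then plug.

```bash
python3 - <<'E'
from h import *
import pickle
def look(pos,yaw,n):
    env.reach(pos,down(yaw)); env.hold(0.3)
    s=env.read_state(); im=viewer.camera("wrist"); cv2.imwrite(f"pics/{n}.png",im); pickle.dump(s,open(f"{n}.pkl","wb")); print(n,s["time_s"],s["tool_pos"].round(1),s["qpos"].round(2))
look([504,-342,330],2.2,"wplug")
look([614,-22,270],1.55,"whub")
E
```

```text
wplug 1.6667 [ 503.6 -342.6  329.9] [-0.62  0.37  1.64 -0.    1.13 -1.24]
whub 3.3083 [614.  -22.8 270.2] [-0.06  0.45  1.68 -0.    1.02 -0.03]
```

View pics/wplug.png

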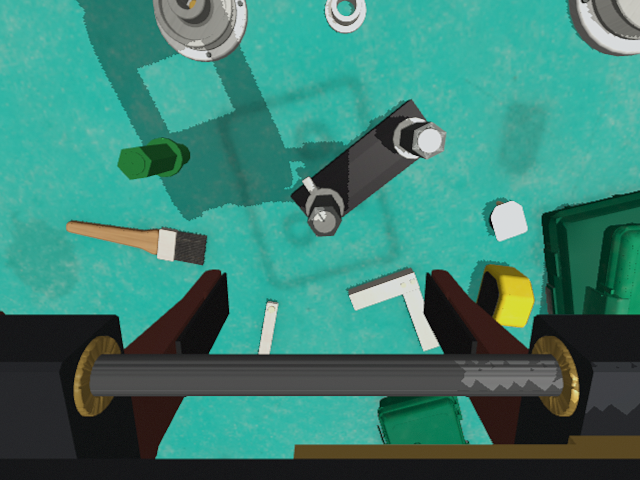

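View pics/whub.png

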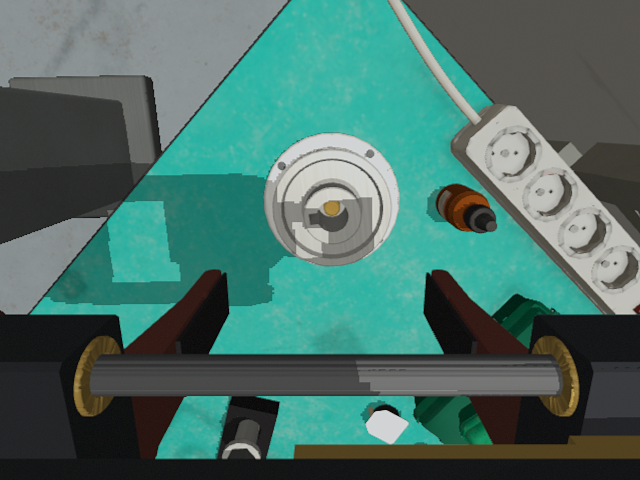

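The wrist plug view shows the plug's handle top at (324,221) and its lug at (308,184). The hub view shows the bore at about (331,212), with what looks like a keyway at (312,217). I'll enlarge both with a model overlay.

```bash
cat > ov.py <<'E'
from h import *
import pickle,sys
def circ(c,r,z): 
    a=np.linspace(0,2*np.pi,73); return [[c[0]+r*np.cos(t),c[1]+r*np.sin(t),z] for t in a]
def ang_pts(c,a,pts): 
    return [[c[0]+x*np.cos(a)-y*np.sin(a),c[1]+x*np.sin(a)+y*np.cos(a),z] for x,y,z in pts]
def draw(o,p,T,x0,y0,k,pts,col):
    q=np.array([(w2px(p,T,w)+0.5-[x0,y0])*k for w in pts]).round().astype(int); cv2.polylines(o,[q.reshape(-1,1,2)],False,col,1,cv2.LINE_AA)
def crop(n,x0,y0,w,h,k):
    im=cv2.imread(f"pics/{n}.png"); s=pickle.load(open(f"{n}.pkl","rb")); p,T=cam("wrist",s)
    return cv2.resize(im[y0:y0+h,x0:x0+w],None,fx=k,fy=k,interpolation=cv2.INTER_CUBIC),p,T
E
python3 - <<'E'
from ov import *
a,p,T=crop("whub",262,128,140,142,4)
for z,u,v in [(66,331,212),(66,312,217),(0,331,200)]: print(px2w(p,T,u,v,z).round(1))
c=px2w(p,T,331,212,66)[:2]
for r,z in((22,66),(12,66),(60,6)): draw(a,p,T,262,128,4,circ(c,r,z),(0,0,255))
b,p,T=crop("wplug",285,170,60,75,4)
g=px2w(p,T,324,221,111)[:2]; l=px2w(p,T,308,184,56)[:2]; print(g,l,np.linalg.norm(l-g),np.arctan2(*(l-g)[::-1]))
draw(b,p,T,285,170,4,circ(g,13.8,111),(0,0,255));draw(b,p,T,285,170,4,circ(g,18,56),(0,255,0))
an=np.arctan2(*(l-g)[::-1]);draw(b,p,T,285,170,4,ang_pts(g,an,[(18,4,56),(32,4,56),(32,-4,56),(18,-4,56)]),(255,0,255))
o=np.zeros((600,800,3),np.uint8);o[:568,:560]=a;o[:300,560:800]=b;cv2.imwrite("pics/crop2.png",o)
E
```

```text
[618.4 -13.3  66. ]
[604.1 -16.8  66. ]
[619.2 -16.6   0. ]
[ 503.11769638 -343.99024147] [ 478.6542573  -335.47179784] 25.90412580445837 2.806512302307367
```

View pics/crop2.png

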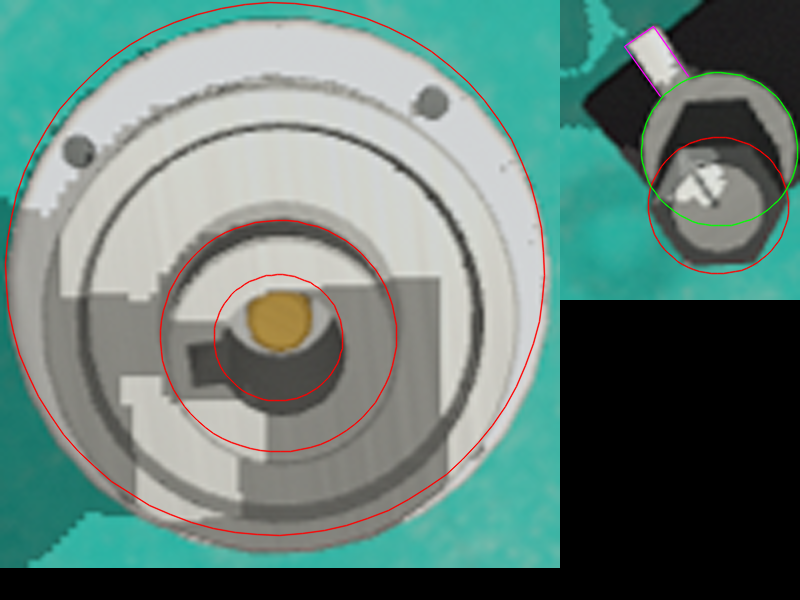

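Reading the overlay, the bore centre is at (331.5,215) and the keyway end at (308.5,219), which gives a hub x of about 3.29 rad. The lug and hexagon put the key at about 2.74 rad. I'll grip with tool yaw 1.69, which closes square to the direction of the plain plug, then lift.

```bash
python3 - <<'E'
from ov import *
s=pickle.load(open("whub.pkl","rb"));p,T=cam("wrist",s)
c=px2w(p,T,331.5,215,66);k=px2w(p,T,308.5,219,66);d=(k-c)[:2];print(c,np.hypot(*d),np.arctan2(*d[::-1])%6.283)
q=down(1.69); x,y=503.5,-343.3
env.reach([x,y,240],q); env.move_l([x,y,144.5],rate=120)
set_gripper(10); s=env.read_state(); print(s["width"],s["grip_force"],s["time_s"],s["tool_pos"])
env.move_l([x,y,261],rate=100); s=env.read_state(); print(s["width"],s["grip_force"],s["force"],s["time_s"])
env.reach([c[0],c[1],230],down(2.24)); env.hold(.3)
s=env.read_state(); cv2.imwrite("pics/wh2.png",viewer.camera("wrist"));cv2.imwrite("pics/side2.png",viewer.camera("side"));pickle.dump(s,open("wh2.pkl","wb"));print(s["time_s"],s["tool_pos"],s["qpos"].round(2),s["force"])
E
```

```text
[618.72198427 -15.57879936  66.        ] 17.47318523587182 3.2962214944491555
24.125937724369493 29.990585474297404 6.575 [ 503.49012149 -343.30044295  144.45272023]
23.879530750724328 29.98952977359295 [-0.27809582  0.67331542 -1.76484411] 7.8917
9.5083 [618.72132318 -16.44757466 230.10141308] [-0.05  0.5   1.69 -0.    0.95 -0.71] [ 0.48250205 -0.93281444 -2.39144442]
```

View pics/wh2.png

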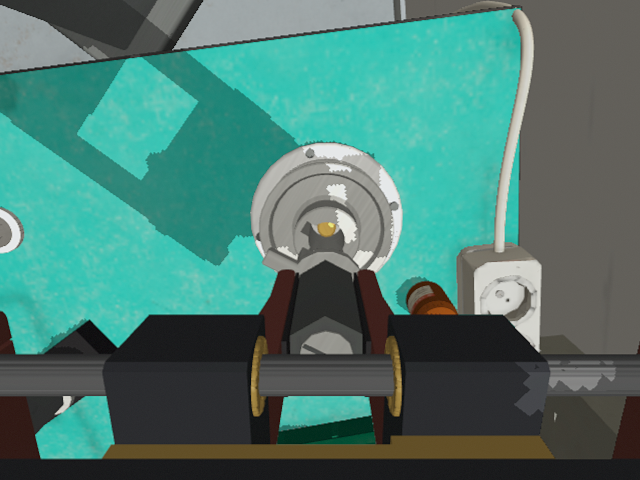

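The plug is held between its flats (24 mm), with the bore at about (327,228) and the lug at (275,259). I'll overlay the predicted plug and hub.

```bash
python3 - <<'E'
from ov import *
s=pickle.load(open("wh2.pkl","rb")); print(R.from_quat(s["orientation"]).as_matrix().round(4))
X0,Y0,k=240,140,4.5
a,p,T=crop("wh2",X0,Y0,170,133,k)
c=(618.7,-15.6)
for r in(22,12): draw(a,p,T,X0,Y0,k,circ(c,r,66),(0,0,255))
draw(a,p,T,X0,Y0,k,circ(c,60,6),(0,0,255))
draw(a,p,T,X0,Y0,k,ang_pts(c,3.296,[(11,4.25,66),(17.5,4.25,66),(17.5,-4.25,66),(11,-4.25,66)]),(255,0,0))
g=s["tool_pos"]; z=g[2]-94.5
draw(a,p,T,X0,Y0,k,circ(g,18,z+6),(0,255,0))
draw(a,p,T,X0,Y0,k,ang_pts(g,2.24+np.pi/3,[(18,4,z+6),(32,4,z+6),(32,-4,z+6),(18,-4,z+6)]),(255,0,255))
cv2.imwrite("pics/crop3.png",a); print(a.shape)
E
```

```text
[[-6.193e-01  7.852e-01  2.000e-04]
 [ 7.852e-01  6.193e-01 -0.000e+00]
 [-1.000e-04  1.000e-04 -1.000e+00]]
(598, 765, 3)
```

View pics/crop3.png

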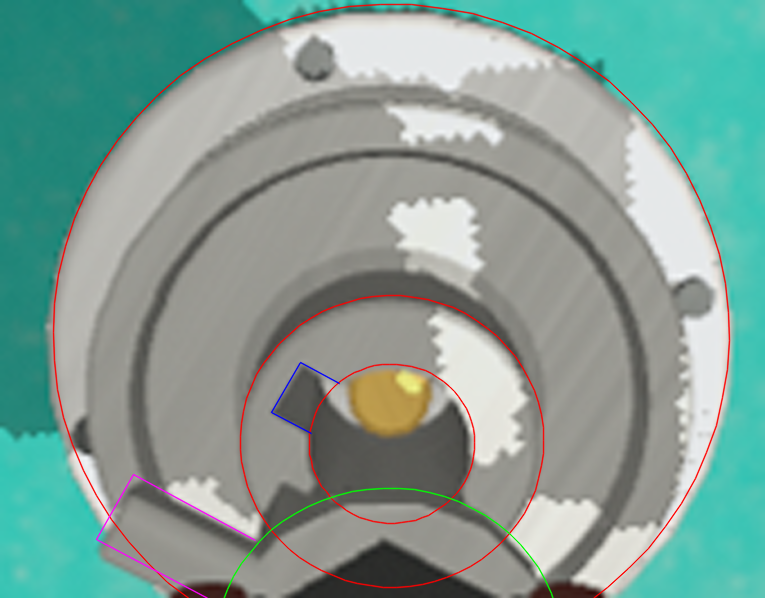

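The overlay agrees with the hub and keyway to within about 0.5 mm. The plug sits about 1.2 mm toward tool −x in the grip, so I'll correct for that and put the nose in under force guard.

```bash
python3 - <<'E'
from h import *
def st(t):
    s=env.read_state(); print(t,s["time_s"],s["tool_pos"].round(2),s["force"].round(2),s["wrist_torque"].round(3),round(s["width"],2))
x,y=617.8,-14.8
env.move_l([x,y,215],rot=down(2.245),rate=60); env.hold(.4); st("above")
h=env.move_l([x,y,190],rate=25,f_stop=6); st(f"in {h}"); env.hold(.3); st("hold")
E
```

```text
above 10.4083 [617.9  -14.78 215.21] [ 0.27 -0.15 -2.1 ] [-0.01  -0.119  0.009] 23.9
in False 11.5583 [617.88 -14.79 190.15] [-0.38  0.03 -2.16] [-0.031 -0.088  0.03 ] 23.91
hold 11.8583 [617.83 -14.78 190.13] [ 0.13  0.33 -2.63] [ 0.007 -0.194 -0.008] 24.17
```

The nose is 12 mm in with no contact force. Next comes the key entry.

```bash
python3 - <<'E'
from h import *
def st(t):
    s=env.read_state(); print(t,s["time_s"],s["tool_pos"].round(2),s["force"].round(2),s["wrist_torque"].round(3),round(s["width"],2))
h=env.move_l([617.8,-14.8,175],rate=20,f_stop=6); st(h)
env.hold(.3); st("hold")
if not h:
    h=env.move_l([617.8,-14.8,157.5],rate=15,f_stop=25); st(h); env.hold(.5); st("hold")
    cv2.imwrite("pics/side3.png",viewer.camera("side"));cv2.imwrite("pics/wh3.png",viewer.camera("wrist"))
E
```

```text
False 12.7583 [617.83 -14.79 175.04] [ 0.56 -1.06 -2.63] [-0.02  -0.122 -0.021] 24.32
hold 13.0583 [617.83 -14.79 175.14] [ 0.74 -0.24 -2.87] [-0.039 -0.076 -0.002] 24.03
True 14.025 [617.98 -14.81 160.63] [-1.59 -0.36  7.72] [0.027 0.272 0.045] 23.78
hold 14.525 [617.95 -14.78 160.74] [-1.15  1.32  6.91] [ 0.006  0.25  -0.01 ] 24.05
```

```bash
python3 - <<'E'
from h import *
def st(t):
    s=env.read_state(); print(t,s["time_s"],s["tool_pos"].round(2),s["force"].round(2),s["wrist_torque"].round(3),round(s["width"],2),s["grip_force"])
for z in (160,159.5,159):
    h=env.move_l([617.8,-14.8,z],rate=10,f_stop=12); env.hold(.3); st((z,h))
    if env.read_state()["force"][2]>14: break
a=viewer.camera("side")[160:310,230:380];b=viewer.camera("wrist")[200:400,220:420]
cv2.imwrite("pics/chk.png",np.hstack([cv2.resize(a,(400,400)),cv2.resize(b,(400,400))]))
E
```

```text
(160, False) 15.175 [618.1  -14.8  160.69] [-2.25  0.04  8.43] [0.051 0.446 0.036] 23.89 30.000255648046732
(159.5, False) 15.725 [618.1  -14.8  160.42] [-3.08  0.42 10.76] [0.027 0.543 0.056] 23.99 30.001590186730027
(159, False) 16.275 [618.1  -14.81 160.39] [-4.23  0.09 13.52] [-0.003  0.827 -0.017] 24.32 30.003869086503983
```

View pics/chk.png

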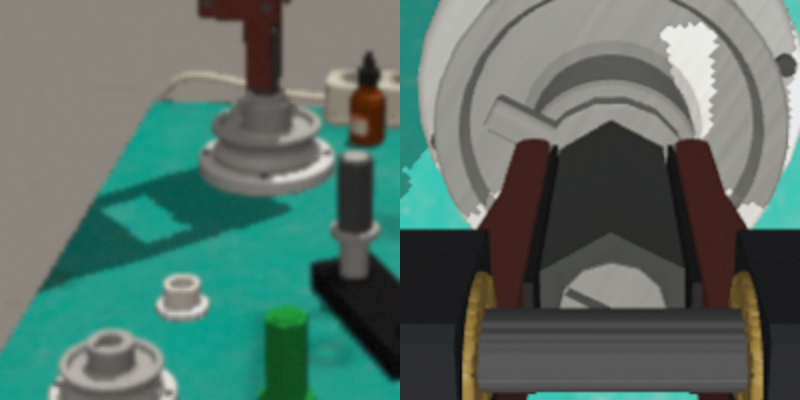

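The TCP has stopped at the nominal home height of 160.4 mm (160.5 expected). The force rises without further travel, so the collar is on the hub, and the picture shows it flat with the lug over the keyway. I'll hand in.

```bash
python3 - <<'E'
from h import *
print(workorder.sign_off()); s=env.read_state(); print(s["time_s"],s["force"],s["tool_pos"])
E
```

```text
the job is handed in; nothing more can be done
None
the job is handed in; nothing more can be done
```

I handed the job in with the keyed plug fully home: key in the keyway, collar down on the hub and still gripped and pressed against the sprung contact. The plain plug still stands in its hole. No verdict came back at hand-in.

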